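# Shift the drawing machine's drive gearbox into third

## Robot

A 6-joint arm with a two-finger parallel gripper is mounted at the origin on the work surface. World frame = base frame: x ahead of the robot, y to its left, z up, the work surface at z = 0. Lengths are in mm, angles in rad, forces in N, time in s.
With the tool pointing down it reaches from about 350 to 775 mm from the base axis. Payload 7.3 kg.
Tool frame: the origin (TCP) lies at the very end of the fingers, on their centre line; the grasp point (between the pads) lies 19 mm behind it; z points along the fingers, y is the direction in which the jaws open and shut (so a half turn about z gives the same grasp; the last joint's range is limited). The gripper opens to 92 mm and grips with 3 to 60 N. Pads are 19 mm wide; open, the fingers measure 130 mm over their backs; the gripper's body (75 mm by 190 mm) begins 47 mm behind the grasp point.
Start: joints at [1.197, 0.342, 1.524, -0, 1.275, -0.146], TCP at [118.547, 511.46, 226.741] pointing down, gripper open.
Joint ranges: [-2.53, 2.53], [-0.77, 2.02], [0.04, 2.7], [-1, 4.14], [0.28, 2.66], [-3.11, 3.11]. Speed limits (rad/s): [2.57, 2.57, 3.14, 3.14, 3.14, 3.14].

## Interface

Orientations are given as a unit quaternion [x, y, z, w].
In Python, from cell import env, camera gives the robot as it stands. The module is installed in compiled form; this text tells all that it offers.
- The arm moves only by the tool arm_command, never from a script. Its argument "rows" is a list of rows, each a list of 3 entries, a list of its own where there are three numbers: the shift along the world's x, y, z in mm, then the turn about the world's z in degrees, then the closure, from -1 (fully open) to 1 (shut). In form: [[[tx, ty, tz], yaw, fingers], ...]. A call has 1 to 12 rows; each row shifts and turns the pose as measured when the row begins; what a row does not reach is not made up. A row lasts 1/8 s, in which the tool goes at most 62.5 mm and 10.7 degrees, less where a joint would pass 70% of its speed; a pose out of reach is approached as far as the arm can. A call with a gripper value outside its range is refused whole. The fingers move at their own pace and stop on an object; the grip force is fixed at half the most. Time passes only in rows, so rows that do not move let the fingers close. It gives the time, the measured TCP pose, the force and the opening at its end, in the units of the state.
- env.get_obs(): the state, without advancing time (a new reading comes with each control period).
- camera(name): name is "scene" or "top" or "wrist"; returns a dict with "color" (480x640x3 uint8, blue, green, red), "range_z" (480x640 float32, mm along the optical axis (not along the pixel's ray), 0 where there is no reading), "intrinsics" (3x3 intrinsics, pixels), "dist" ([k1, k2, p1, p2, k3] as OpenCV has them; the pictures are not rectified), "rvec" (rotation vector, rad) and "tvec" (3), from world to camera coordinates, as OpenCV has them. Camera axes: x right, y down, z forward; pixel columns grow to the right and rows downward; lengths in mm; the calibration is good to about 2 mm. A picture is of the moment at which its call begins.
- env.finish_job(): hands the job in, once; it reports no verdict.
The state is a dict: "clock": time; "q": joint angles; "dq": joint speeds; "effort": joint torques, N m; "tcp_pos": TCP position; "tool_rot": TCP orientation; "contact_force": force on the tool from outside, world axes, zero at the start; "wrist_torque": the same for the moment, N m; "finger_gap": finger opening in mm.
Only numpy, scipy, OpenCV 4.12 (cv2) and the standard library are available. Lean on these libraries where they do the work, as an engineer would, in place of code of your own. Each camera call takes 0.05 s, during which the arm holds its last target.

## Task

The drawing machine's gearbox has a lever standing in an H-shaped gate; the lever is somewhere in the left-hand pair of slots. With your fingertips push it to the crossbar of the H, across to the right-hand side, then forward (away from the robot) until it is fully home in the third slot (front right, marked with three dots), and leave it there. Only push the lever, do not pinch it between the fingers, and leave the tape roll, jar and wooden block where they are.

Things in the scene. Friction and masses are not known exactly. Their poses are not given: they have to be found in the camera images.
- gearbox: Fixed grey gearbox, 160 x 170 mm (x, y), 95 mm tall with the bright 150 x 150 mm gate plate on top. Origin at the centre of the underside, on the table; x is forward (away from the robot, within about 25 degrees), y left, z up. A motor, top 73 mm high, stands out 50 mm from its left flank. A rail 520 mm long (y), 65 mm high, runs at x = +105 to +150 mm.
- gate: Tongues of the gate; same frame as gearbox. The H slot is centred on the plate: lanes along x at y = +21 mm (first slot forward, second back) and y = -21 mm (third forward, fourth back), joined by an 18 mm wide crossbar along y at x = 0. Slots end at x = +-31 mm. The tongues between the lanes are 24 mm wide with corners rounded to 4 mm. Black dots at each slot end give its number, one to four.
- third (a point): Far end of the third slot, on top of the gate plate, at (31, -21, 95) mm in the gearbox frame.
- carriage (a point): Centre of the top of the black carriage, 75 x 75 mm, fixed on the rail, at (127, -170, 115) mm in the gearbox frame.
- rocker (a joint): Sideways lean of the lever about the gearbox x axis through the pivot, rad: 0 upright, positive to the right (-y), stops at -0.27 (left lane) and +0.27 (right lane). Deep in a slot the gate keeps it beyond about 0.22. Starts near the left stop, -0.27 to -0.25. Stays where it is left; about 2 N at the grip moves it.
- lever (a joint): Forward lean of the lever about the same pivot, rad: 0 in the crossbar, positive forward (+x), stops at +0.32 (home in first or third slot) and -0.32 (home in second or fourth). It can cross from lane to lane only between about -0.05 and +0.05. Starts anywhere from -0.30 to +0.30. Stays where it is left; about 2 N at the grip moves it.
- grip (a point): Centre of the lever's black grip, 142.5 mm from the pivot, which lies at (0, 0, 20) mm in the gearbox frame. At forward lean f, sideways lean a it is at (142.5 sin f, -142.5 sin a cos f, 20 + 142.5 cos a cos f) mm there. The grip is a 34 mm wide column 55 mm long with a cap that ends 36 mm above this point, on a 10 mm steel rod. z points up along the lever.
- grip_front: Front cheek of the lever's hand grip, fixed to the lever: a black plastic slab 10 mm thick, 20 mm wide and 55 mm long; origin at its centre, 12 mm from the lever's centre line towards the gearbox frame's +x (lever upright). Its outer face lies 17 mm from the centre line.
- grip_back: Back cheek of the lever's hand grip, fixed to the lever: a black plastic slab 10 mm thick, 20 mm wide and 55 mm long; origin at its centre, 12 mm from the lever's centre line towards the gearbox frame's -x (lever upright). Its outer face lies 17 mm from the centre line.
- grip_left: Left cheek of the lever's hand grip, fixed to the lever: a black plastic slab 10 mm thick, 20 mm wide and 55 mm long; origin at its centre, 12 mm from the lever's centre line towards the gearbox frame's +y (lever upright). Its outer face lies 17 mm from the centre line.
- grip_right: Right cheek of the lever's hand grip, fixed to the lever: a black plastic slab 10 mm thick, 20 mm wide and 55 mm long; origin at its centre, 12 mm from the lever's centre line towards the gearbox frame's -y (lever upright). Its outer face lies 17 mm from the centre line.
- tape: Loose roll of clear tape lying flat, 90 mm outer, 64 mm inner diameter, 20 mm high; origin at the centre of its underside. A bystander.
- jar: Loose white plastic jar, 56 mm diameter, 70 mm tall; origin at the centre of its underside. A bystander.
- block: Loose light wood block, 60 x 45 x 35 mm; origin at the centre of its underside. A bystander.

How it is judged:
By the outcome, as a careful person would: the job done as asked, in the order asked, and still so for the second after the job is handed in, with the robot touching nothing.
It also fails if it takes over 51 s, if anything falls off the work surface, if the arm or the gripper's body presses on something with over 40 N, if the wrist force passes 120 N, or if a joint passes its speed limit or range.

## Working session

There is one attempt and no reset: what is moved stays moved. The work goes in short steps, Python scripts to look and compute and a tool call to move; the robot and the scene stay as the last step left them, time stands still between calls to the robot, and variables do not carry over. Pictures are saved under pics/ and viewed, and the job is handed in when it is done.

Besides the shell and the picture viewer there is one more tool, called after ">>>" by a JSON object that holds its "name" and its "arguments", one argument or row to a line. arm_command: Moves the arm, as the interface text tells. Its arguments: {"type":"object","properties":{"rows":{"type":"array","items":{"type":"array"}}},"required":["rows"]}

```bash
mkdir -p pics; cat > h.py <<'E'
import numpy as np,cv2
from cell import env,camera
def grab(n,tag):
    c=camera(n); cv2.imwrite(f'pics/{tag}.png',c['color']); np.savez(f'pics/{tag}.npz',**c); return c
def cloud(c):
    K,d=np.array(c['intrinsics']),np.array(c['dist'])
    h,w=c['range_z'].shape
    u,v=np.meshgrid(np.arange(w),np.arange(h))
    p=cv2.undistortPoints(np.stack([u,v],-1).reshape(-1,1,2).astype(float),K,d).reshape(h,w,2)
    z=c['range_z'].astype(float)
    P=np.dstack([p[...,0]*z,p[...,1]*z,z])
    R=cv2.Rodrigues(np.array(c['rvec']))[0]; t=np.array(c['tvec']).ravel()
    W=(P-t)@R; W[z==0]=np.nan
    return W
E
python3 - <<'E'
from h import *
o=env.get_obs(); print(o)
for n in ['scene','top','wrist']: grab(n,n+'0')
E
```

```text
{'clock': 0.0, 'q': array([ 1.19704069e+00,  3.42744115e-01,  1.52503759e+00, -9.83246241e-06,
        1.27542574e+00, -1.45978910e-01]), 'dq': array([-0.00039264, -0.00011165, -0.00046668,  0.00125246, -0.00180011,
        0.00084334]), 'effort': array([ 7.21149427e-04, -4.31253254e+01, -2.44213986e+01,  7.17723859e-02,
        5.60727145e-02, -1.55006587e-04]), 'tcp_pos': array([118.36465201, 511.04558647, 226.0266993 ]), 'tool_rot': array([ 1.13640862e-01,  9.93521566e-01, -7.81494637e-04, -2.02917809e-04]), 'contact_force': array([ 0.6411391 , -0.03759088,  0.74696535]), 'wrist_torque': array([0.01704794, 0.01517463, 0.04258115]), 'finger_gap': 91.2828115515021}
```

View pics/scene0.png

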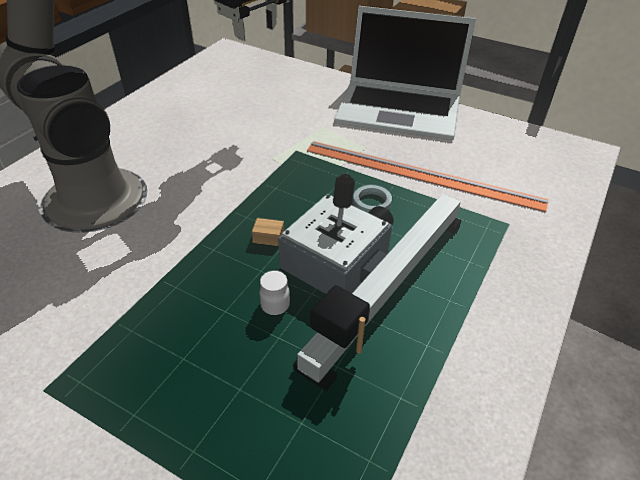

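View pics/top0.png

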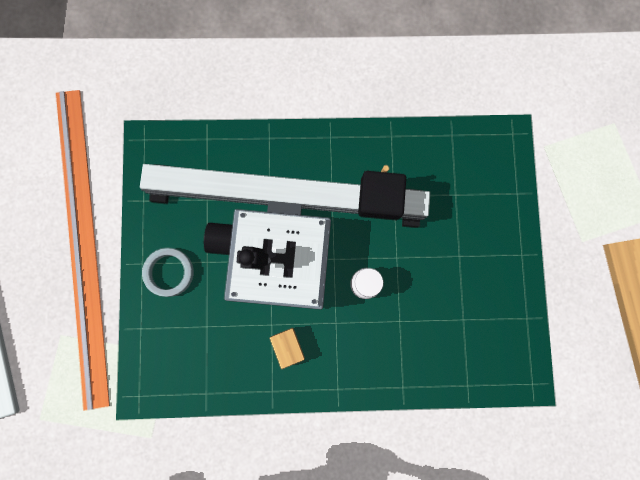

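The top picture shows the gearbox at about (278,258), with the lever at (248,258) in the left lane near the crossbar. The jar is at (368,282), the block at (287,348), the tape at (167,272) and the carriage at (382,194). Next I'll measure these.

```bash
cat >> h.py <<'E'
def gripfit(W,G,yaw):
    c,s=np.cos(yaw),np.sin(yaw)
    R=np.array([[c,-s,0],[s,c,0],[0,0,1]])
    L=(W.reshape(-1,3)-np.r_[G,0])@R
    m=(np.abs(L[:,0])<90)&(np.abs(L[:,1])<80)&(L[:,2]>125)&(L[:,2]<205)
    return L[m]
def fitlever(L):
    from scipy.optimize import least_squares
    # lever axis: cylinder-ish r~17 for axial 115..175 ; signed distance of points to capped column
    piv=np.array([0,0,20.])
    def res(p):
        f,a=p; d=np.array([np.sin(f),-np.sin(a)*np.cos(f),np.cos(a)*np.cos(f)])
        q=L-piv; t=q@d; r=np.linalg.norm(q-np.outer(t,d),axis=1)
        dx=r-16; dz=t-178.5
        return np.where((dx>0)&(dz>0),np.hypot(dx,dz),np.maximum(dx,dz))
    best=min((least_squares(res,[f0,a0],loss='soft_l1',f_scale=2) for f0 in(-.25,0,.25) for a0 in(-.25,0,.25)),key=lambda s:s.cost)
    f,a=best.x
    return f,a,np.median(np.abs(res(best.x))),len(L)
E
python3 - <<'E'
from h import *
c=dict(np.load('pics/top0.npz')); W=cloud(c)
g=c['color'].min(-1)
m=(np.abs(W[...,2]-95)<5)
m[:, :215]=0; m[:,345:]=0; m[:200]=0; m[320:]=0
m=cv2.morphologyEx(m.astype(np.uint8),cv2.MORPH_OPEN,np.ones((3,3)))
n,lab,st,ce=cv2.connectedComponentsWithStats(m); k=1+st[1:,4].argmax(); print(st[k],ce[k])
P=W[lab==k]; print(np.median(P[:,2]))
r=cv2.minAreaRect(P[:,:2].astype(np.float32)); print(r)
def rect(mask,name):
    Q=W[mask]; print(name,len(Q),cv2.minAreaRect(Q[:,:2].astype(np.float32)), np.percentile(Q[:,2],[5,50,95]).round(1))
z=W[...,2]
yy,xx=np.mgrid[:480,:640]
def box(x0,x1,y0,y1,z0,z1): return (xx>x0)&(xx<x1)&(yy>y0)&(yy<y1)&(z>z0)&(z<z1)
rect(box(350,390,260,305,62,80),'jar')
rect(box(262,312,320,375,29,42),'block')
rect(box(135,200,240,305,13,27),'tape')
rect(box(350,415,160,225,108,122),'carr')
rect(box(135,435,155,225,58,72),'rail')
rect(box(230,320,225,300,110,220),'lever')
E
```

```text
[ 230  212   95   94 6264] [279.62691571 258.70434227]
94.84738021587341
((575.8960571289062, 102.57327270507812), (150.03428649902344, 150.2660675048828), 83.37461853027344)
jar 622 ((531.0165405273438, -55.16421890258789), (47.75040054321289, 47.572940826416016), 88.29536437988281) [67.1 69.6 72.2]
block 853 ((419.197509765625, 91.96505737304688), (59.729949951171875, 44.887943267822266), 20.40567398071289) [31.7 34.7 37.3]
tape 990 ((562.286865234375, 310.5560302734375), (88.57388305664062, 89.82052612304688), 16.236318588256836) [15.9 19.8 22.6]
carr 1860 ((686.2340087890625, -81.43269348144531), (74.75286102294922, 84.9210433959961), 83.34423828125) [110.9 114.5 116.9]
rail 6410 ((675.7056274414062, 91.64369201660156), (521.3392333984375, 98.95557403564453), 83.14971160888672) [60.7 64.7 67.3]
lever 599 ((569.2926635742188, 138.05560302734375), (44.65700149536133, 34.56442642211914), 89.14502716064453) [144.5 184.  192.5]
```

```bash
python3 - <<'E'
import cv2
i=cv2.imread('pics/top0.png')[190:330,200:360]; cv2.imwrite('pics/crop0.png',cv2.resize(i,None,fx=4.5,fy=4,interpolation=cv2.INTER_CUBIC))
E
```

```text
(no output)
```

View pics/crop0.png

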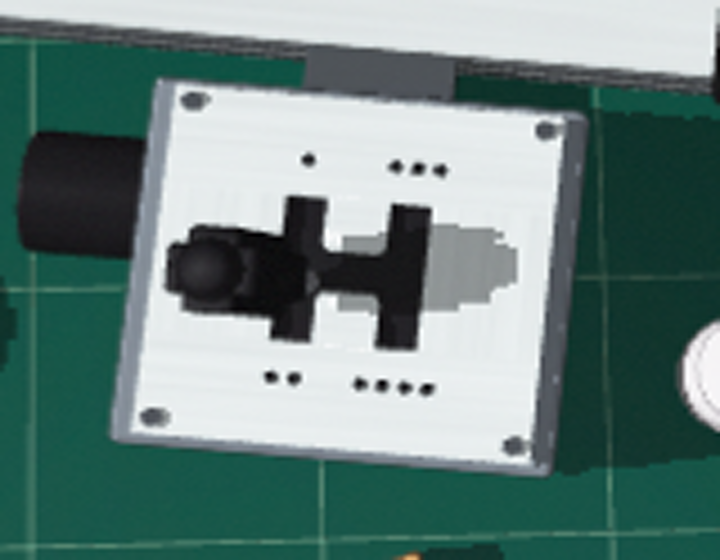

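```bash
cat > g.py <<'E'
from h import *
G=np.array([575.9,102.6]); YAW=np.radians(-6.63)
R2=np.array([[np.cos(YAW),-np.sin(YAW)],[np.sin(YAW),np.cos(YAW)]])
def tog(p): return (np.array(p)[:2]-G)@R2
def tow(p): return R2@np.array(p)+G
def lev(c): 
    f,a,r,n=fitlever(gripfit(cloud(c),G,YAW))
    print('f %.3f a %.3f res %.2f n %d'%(f,a,r,n), 'grip',np.round([142.5*np.sin(f),-142.5*np.sin(a)*np.cos(f),20+142.5*np.cos(a)*np.cos(f)],1)); return f,a
def state():
    o=env.get_obs(); print('t',o['clock'],'tcp',o['tcp_pos'].round(1),'gear',tog(o['tcp_pos']).round(1),'F',o['contact_force'].round(1),'gap',round(float(o['finger_gap']),1),'q',o['q'].round(2))
    q=o['tool_rot']; from scipy.spatial.transform import Rotation as R; Y=R.from_quat(q).as_matrix()[:,1]; print('jaw axis deg rel gear y',round(np.degrees(np.arctan2(Y[1],Y[0])-YAW)-90,2))
E
python3 - <<'E'
from g import *
for n in ['top0','scene0']: lev(dict(np.load(f'pics/{n}.npz')))
state()
for p in [(0,90),(0,110),(0,35),(-60,38),(-60,-38)]: print(p,tow(p).round(1))
E
```

```text
f -0.069 a -0.244 res 1.41 n 599 grip [ -9.9  34.3 158. ]
f -0.056 a -0.234 res 1.32 n 599 grip [ -8.   33.  158.4]
t 0.15 tcp [118.4 511.2 226.2] gear [-501.6  353. ] F [ 0.2 -0.3 -0.2] gap 91.9 q [ 1.2   0.34  1.52  0.    1.28 -0.15]
jaw axis deg rel gear y -6.42
(0, 90) [586.3 192. ]
(0, 110) [588.6 211.9]
(0, 35) [579.9 137.4]
(-60, 38) [520.7 147.3]
(-60, -38) [511.9  71.8]
```

>>> {"name": "arm_command", "arguments": {
  "rows": [
    [[40,-36,0],6.4,1],
    [[40,-36,0],0,1],
    [[40,-36,0],0,1],
    [[40,-36,0],0,1],
    [[40,-36,0],0,1],
    [[40,-36,0],0,1],
    [[40,-36,0],0,1],
    [[40,-36,0],0,1],
    [[40,-36,0],0,1],
    [[40,-36,0],0,1],
    [[0,0,0],0,1]
  ]
}}

```text
clock: 1.52
tcp_pos: [527.8, 137.4, 223.5]
tool_rot: [0.055, 0.999, -0.001, -0.001]
contact_force: [-0.6, 0.0, -0.5]
finger_gap: 0.2
```

```bash
python3 - <<'E'
from g import *
state(); print(tow((-60,38)))
E
```

```text
t 1.525 tcp [527.8 137.4 223.5] gear [-51.8  29. ] F [-0.6  0.  -0.5] gap 0.2 q [ 0.12  0.38  1.47 -0.    1.29 -1.35]
jaw axis deg rel gear y 0.36
[520.6886291  147.27330885]
```

>>> {"name": "arm_command", "arguments": {
  "rows": [
    [[-10,6,0],0,1],
    [[0,0,-38],0,1],
    [[0,0,-38],0,1],
    [[0,0,0],0,1]
  ]
}}

```text
clock: 2.02
tcp_pos: [512.3, 148.0, 146.6]
tool_rot: [0.053, 0.999, -0.0, -0.002]
contact_force: [-0.2, -0.2, 0.9]
finger_gap: 0.4
```

```bash
python3 - <<'E'
from g import *
state(); lev(grab('top','top1')); lev(grab('scene','scene1'))
E
```

```text
t 2.025 tcp [512.3 148.  146.6] gear [-68.4  37.8] F [-0.2 -0.2  0.9] gap 0.4 q [ 0.14  0.44  1.62  0.    1.09 -1.33]
jaw axis deg rel gear y 0.58
f -0.250 a -0.250 res nan n 0 grip [-35.3  34.2 153.8]
f -0.103 a -0.223 res 5.91 n 841 grip [-14.7  31.3 158.2]
  return _methods._mean(a, axis=axis, dtype=dtype,
  ret = ret.dtype.type(ret / rcount)
```

View pics/scene1.png

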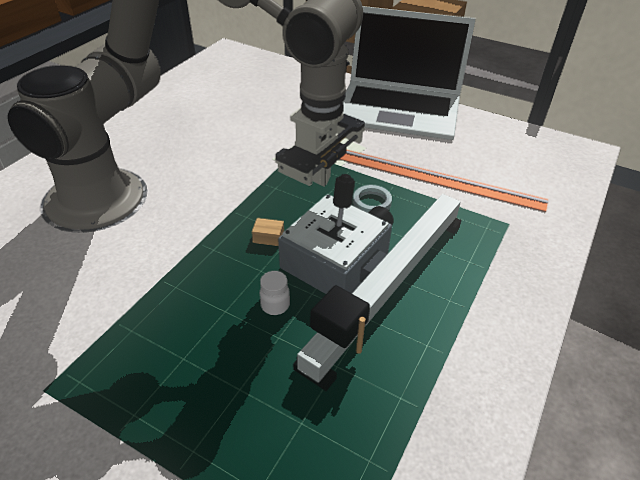

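>>> {"name": "arm_command", "arguments": {
  "rows": [
    [[18,-2,0],0,1],
    [[12,-1,0],0,1],
    [[5,-0.5,0],0,1],
    [[3,-0.3,0],0,1],
    [[0,0,0],0,1]
  ]
}}

```text
clock: 2.75
tcp_pos: [554.0, 145.9, 155.1]
tool_rot: [0.052, 0.999, 0.001, 0.004]
contact_force: [-0.1, 0.9, -0.3]
finger_gap: 0.4
```

```bash
sed -i 's/^def lev(c):/def lev(c):\n    c["range_z"]=np.where(c["color"].max(-1)<70,c["range_z"],0)/' g.py
python3 - <<'E'
from g import *
lev(dict(np.load('pics/scene0.npz')));lev(dict(np.load('pics/scene1.npz')))
state(); lev(grab('scene','scene2'))
i=cv2.imread('pics/scene2.png')[130:280,240:440]; cv2.imwrite('pics/crop2.png',cv2.resize(i,None,fx=4,fy=4,interpolation=cv2.INTER_CUBIC))
E
```

```text
f -0.056 a -0.234 res 1.30 n 585 grip [ -8.   33.  158.4]
f -0.058 a -0.235 res 1.47 n 602 grip [ -8.2  33.1 158.4]
t 2.75 tcp [554.  145.9 155.1] gear [-26.8  40.5] F [-0.1  0.9 -0.3] gap 0.4 q [ 0.12  0.49  1.5   0.    1.14 -1.34]
jaw axis deg rel gear y 0.69
f 0.017 a -0.236 res 1.33 n 590 grip [  2.4  33.3 158.5]
```

View pics/crop2.png

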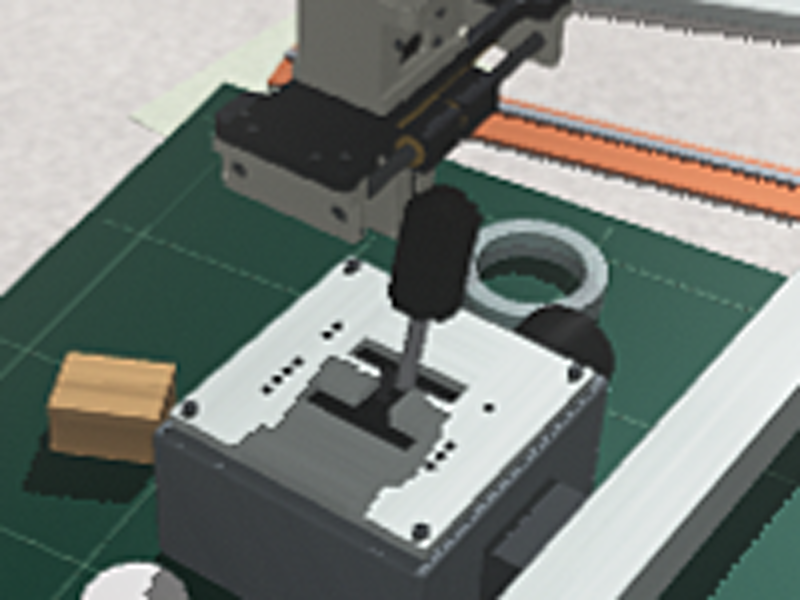

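>>> {"name": "arm_command", "arguments": {
  "rows": [
    [[-17,2,0],0,1],
    [[-17,2,0],0,1],
    [[3,30,0],0,1],
    [[3,30,0],0,1],
    [[0,0,-3],-0.7,1],
    [[30,-3,0],0,1],
    [[25,-3,0],0,1],
    [[0,0,0],0,1]
  ]
}}

```text
clock: 3.8
tcp_pos: [581.8, 203.4, 152.9]
tool_rot: [0.059, 0.998, 0.001, 0.006]
contact_force: [-0.4, -0.8, -0.6]
finger_gap: -0.1
```

```bash
python3 - <<'E'
from g import *
state(); lev(grab('scene','scene3'))
E
```

```text
t 3.8 tcp [581.8 203.4 152.9] gear [ -5.8 100.8] F [-0.4 -0.8 -0.6] gap -0.1 q [ 0.21  0.56  1.38 -0.    1.19 -1.24]
jaw axis deg rel gear y -0.12
f 0.018 a -0.234 res 1.23 n 569 grip [  2.6  33.  158.6]
```

>>> {"name": "arm_command", "arguments": {
  "rows": [
    [[5,0,0],0,1],
    [[-1.5,-12,0],0,1],
    [[-1.5,-12,0],0,1],
    [[-1.5,-12,0],0,1],
    [[-1.5,-12,0],0,1],
    [[0,0,0],0,1]
  ]
}}

```text
clock: 4.6
tcp_pos: [577.7, 151.8, 154.1]
tool_rot: [0.059, 0.998, 0.001, 0.006]
contact_force: [0.4, -0.2, 0.0]
finger_gap: 0.5
```

```bash
python3 - <<'E'
from g import *
state(); lev(grab('scene','scene4'))
E
```

```text
t 4.6 tcp [577.7 151.8 154.1] gear [-3.9 49.1] F [ 0.4 -0.2  0. ] gap 0.5 q [ 0.13  0.53  1.43 -0.    1.17 -1.32]
jaw axis deg rel gear y -0.12
f 0.018 a -0.071 res 1.28 n 489 grip [  2.6  10.1 162.1]
```

Lever is crossing cleanly (a ≈ -0.07). I'll carry on.

>>> {"name": "arm_command", "arguments": {
  "rows": [
    [[1,-12,0],0,1],
    [[-1.2,-12,0],0,1],
    [[-1.2,-10,0],0,1],
    [[-0.5,-4,0],0,1],
    [[0,0,0],0,1]
  ]
}}

```text
clock: 5.28
tcp_pos: [575.5, 111.9, 153.8]
tool_rot: [0.059, 0.998, 0.001, 0.006]
contact_force: [0.3, 1.6, 1.0]
finger_gap: 0.8
```

```bash
python3 - <<'E'
from g import *
state(); lev(grab('scene','scene5'))
i=cv2.imread('pics/scene5.png')[130:280,240:440]; cv2.imwrite('pics/crop5.png',cv2.resize(i,None,fx=4,fy=4,interpolation=cv2.INTER_CUBIC))
E
```

```text
t 5.275 tcp [575.5 111.9 153.8] gear [-1.5  9.2] F [0.3 1.6 1. ] gap 0.8 q [ 0.06  0.51  1.47  0.    1.15 -1.39]
jaw axis deg rel gear y -0.09
f 0.020 a 0.174 res 1.14 n 440 grip [  2.9 -24.6 160.3]
```

View pics/crop5.png

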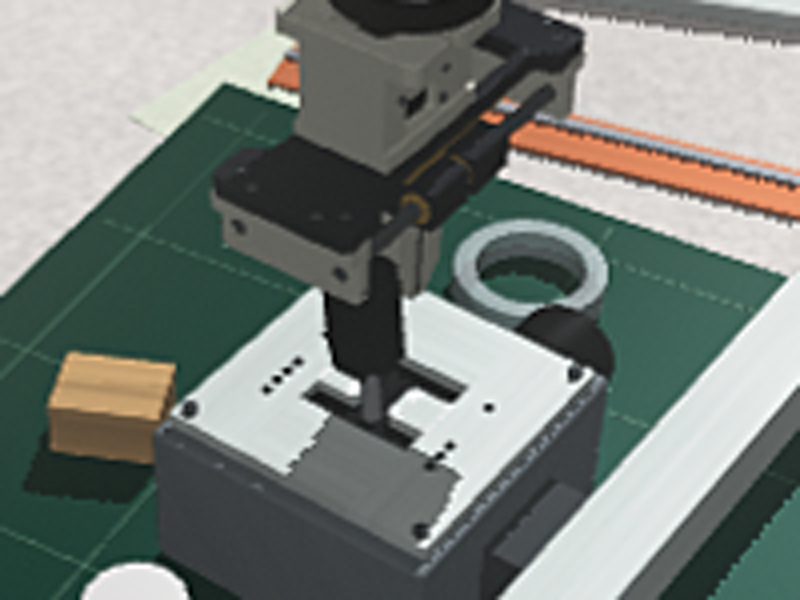

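>>> {"name": "arm_command", "arguments": {
  "rows": [
    [[-0.5,-5,0],0,1],
    [[-0.3,-3,0],0,1],
    [[0,-2,0],0,1]
  ]
}}

```text
clock: 5.7
tcp_pos: [574.3, 102.2, 153.2]
tool_rot: [0.058, 0.998, 0.001, 0.005]
contact_force: [1.6, 2.5, -0.7]
finger_gap: 0.2
```

```bash
python3 - <<'E'
from g import *
state(); lev(grab('scene','scene6'))
E
```

```text
t 5.7 tcp [574.3 102.2 153.2] gear [-1.5 -0.6] F [ 1.6  2.5 -0.7] gap 0.2 q [ 0.04  0.51  1.48  0.    1.15 -1.41]
jaw axis deg rel gear y -0.03
f 0.019 a 0.239 res 1.13 n 427 grip [  2.8 -33.8 158.4]
```

>>> {"name": "arm_command", "arguments": {
  "rows": [
    [[-0.2,-2,0],0,1],
    [[0,-2,0],0,1]
  ]
}}

```text
clock: 6.0
tcp_pos: [574.0, 97.9, 153.1]
tool_rot: [0.058, 0.998, 0.001, 0.005]
contact_force: [0.7, 1.4, -0.3]
finger_gap: 0.7
```

```bash
python3 - <<'E'
from g import *
state(); lev(grab('scene','scene7'))
E
```

```text
t 6.0 tcp [574.   97.9 153.1] gear [-1.3 -4.9] F [ 0.7  1.4 -0.3] gap 0.7 q [ 0.04  0.5   1.48  0.    1.15 -1.42]
jaw axis deg rel gear y -0.02
f 0.019 a 0.267 res 1.27 n 422 grip [  2.7 -37.6 157.4]
```

>>> {"name": "arm_command", "arguments": {
  "rows": [
    [[2,20,0],0,1],
    [[-32,4,0],0,1],
    [[-32,4,0],0,1],
    [[-3,-25,0],0,1],
    [[-3,-25,0],0,1],
    [[0,0,-3],0,1],
    [[0,0,0],0,1]
  ]
}}

```text
clock: 6.92
tcp_pos: [505.5, 81.6, 150.8]
tool_rot: [0.057, 0.998, 0.001, 0.007]
contact_force: [-0.6, 0.2, 0.2]
finger_gap: 0.4
```

```bash
python3 - <<'E'
from g import *
state(); lev(grab('scene','scene8')); lev(grab('top','top8'))
E
```

```text
t 6.925 tcp [505.5  81.6 150.8] gear [-67.5 -29. ] F [-0.6  0.2  0.2] gap 0.4 q [ 0.01  0.39  1.68  0.    1.06 -1.45]
jaw axis deg rel gear y 0.15
f 0.017 a 0.269 res 1.34 n 542 grip [  2.5 -37.9 157.3]
f -0.006 a 0.247 res 1.71 n 153 grip [ -0.9 -34.9 158.2]
```

>>> {"name": "arm_command", "arguments": {
  "rows": [
    [[16,-6,0],0,1],
    [[16,-5,0],0,1],
    [[12,-1.4,0],0,1],
    [[12,-1.4,0],0,1],
    [[10,-1.2,0],0,1],
    [[0,0,0],0,1]
  ]
}}

```text
clock: 7.78
tcp_pos: [573.3, 69.3, 150.3]
tool_rot: [0.055, 0.998, 0.001, 0.005]
contact_force: [0.7, -0.6, -0.7]
finger_gap: 0.5
```

```bash
python3 - <<'E'
from g import *
state(); lev(grab('scene','scene9'))
E
```

```text
t 7.775 tcp [573.3  69.3 150.3] gear [  1.2 -33.4] F [ 0.7 -0.6 -0.7] gap 0.5 q [-0.01  0.5   1.5   0.    1.13 -1.48]
jaw axis deg rel gear y 0.38
f 0.221 a 0.271 res 1.46 n 508 grip [ 31.3 -37.2 154. ]
```

>>> {"name": "arm_command", "arguments": {
  "rows": [
    [[6,-0.7,0],0,1],
    [[5,-0.6,0],0,1],
    [[3,-0.3,0],0,1]
  ]
}}

```text
clock: 8.2
tcp_pos: [586.6, 68.1, 150.0]
tool_rot: [0.054, 0.999, 0.001, 0.004]
contact_force: [-1.9, 0.9, 0.4]
finger_gap: 0.2
```

```bash
python3 - <<'E'
from g import *
state(); lev(grab('scene','scene10'))
E
```

```text
t 8.2 tcp [586.6  68.1 150. ] gear [ 14.6 -33. ] F [-1.9  0.9  0.4] gap 0.2 q [-0.02  0.52  1.46  0.    1.15 -1.48]
jaw axis deg rel gear y 0.4
f 0.312 a 0.271 res 1.41 n 488 grip [ 43.7 -36.3 150.7]
```

Almost home. I'll push on in small steps until the force rises at the stop.

>>> {"name": "arm_command", "arguments": {
  "rows": [
    [[2,-0.2,0],0,1],
    [[2,-0.2,0],0,1]
  ]
}}

```text
clock: 8.5
tcp_pos: [590.1, 67.8, 149.7]
tool_rot: [0.054, 0.999, 0.001, 0.003]
contact_force: [-5.0, 0.6, -0.1]
finger_gap: 0.4
```

```bash
python3 - <<'E'
from g import *
state(); lev(grab('scene','scene11'))
E
```

```text
t 8.5 tcp [590.1  67.8 149.7] gear [ 18.1 -32.9] F [-5.   0.6 -0.1] gap 0.4 q [-0.02  0.53  1.44  0.    1.16 -1.48]
jaw axis deg rel gear y 0.4
f 0.322 a 0.272 res 1.31 n 475 grip [ 45.1 -36.3 150.2]
```

>>> {"name": "arm_command", "arguments": {
  "rows": [
    [[2,-0.2,0],0,1],
    [[1,0,0],0,1]
  ]
}}

```text
clock: 8.8
tcp_pos: [590.9, 67.8, 149.3]
tool_rot: [0.054, 0.999, 0.001, 0.0]
contact_force: [-5.9, -0.4, 3.4]
finger_gap: 0.5
```

```bash
python3 - <<'E'
from g import *
state(); lev(grab('scene','scene12'))
E
```

```text
t 8.8 tcp [590.9  67.8 149.3] gear [ 18.9 -32.8] F [-5.9 -0.4  3.4] gap 0.5 q [-0.02  0.54  1.44  0.    1.17 -1.48]
jaw axis deg rel gear y 0.42
f 0.323 a 0.272 res 1.34 n 475 grip [ 45.2 -36.3 150.2]
```

At the stop: the lever no longer moves. I'll back off straight and lift clear.

>>> {"name": "arm_command", "arguments": {
  "rows": [
    [[-10,1,0],0,1],
    [[-25,3,0],0,1],
    [[-40,4,0],0,1],
    [[-40,5,0],0,1],
    [[-30,10,30],0,1],
    [[-30,40,40],0,1],
    [[0,50,0],0,1],
    [[0,50,0],0,1],
    [[0,50,0],0,1],
    [[0,0,0],0,1],
    [[0,0,0],0,1]
  ]
}}

```text
clock: 10.22
tcp_pos: [415.8, 285.5, 225.4]
tool_rot: [0.055, 0.998, 0.005, 0.015]
contact_force: [0.7, -0.6, 0.3]
finger_gap: 0.3
```

```bash
python3 - <<'E'
from g import *
state(); lev(grab('scene','scene13')); c=grab('top','top13'); lev(c)
E
```

```text
t 10.225 tcp [415.8 285.5 225.4] gear [-180.2  163.2] F [ 0.7 -0.6  0.3] gap 0.3 q [ 0.45  0.29  1.61 -0.01  1.21 -1.  ]
jaw axis deg rel gear y 0.28
f 0.325 a 0.272 res 1.28 n 459 grip [ 45.5 -36.3 150.1]
f 0.312 a 0.255 res 1.30 n 639 grip [ 43.7 -34.2 151.2]
```

View pics/top13.png

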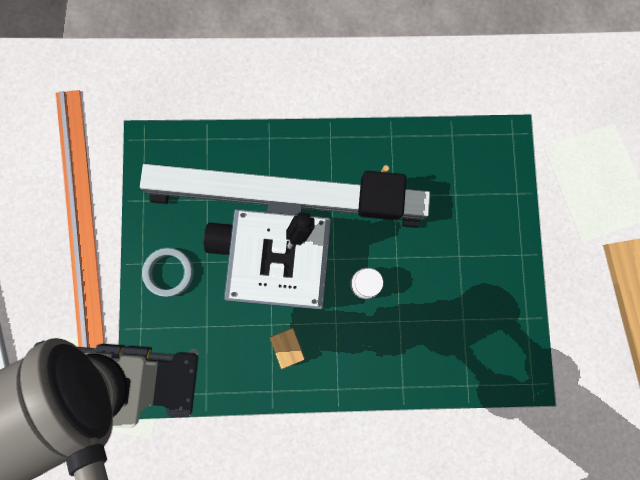

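View pics/scene13.png

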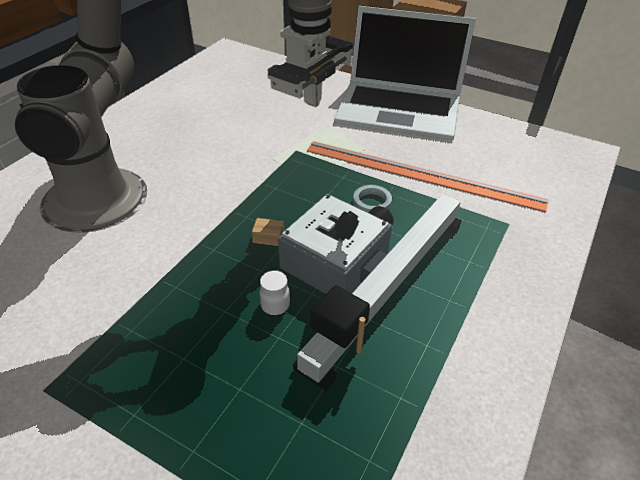

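The top view shows the lever at (298,230), leaning forward and right over the third slot. The jar (368,282), block (287,348) and tape (167,272) are where they started, and the arm is clear of everything. Handing in.

```bash
python3 - <<'E'
from cell import env
print(env.finish_job())
E
```

```text
the job is handed in; nothing more can be done
None
```

The lever is home in the third slot, and I handed the job in at about 10.3 s. With the fingers shut, I pushed it from its start just behind the crossbar in the left lane (forward lean about -0.06) up to the crossbar. I then pushed it across to the right lane and forward to its stop, never pinching it.

- **Lever position:** after backing off, the scene camera gave forward lean 0.325 and sideways lean 0.272, and the top camera gave 0.312 and 0.255. The two differ by 0.01 to 0.02 rad, as my earlier fits did, and the stops are at 0.32 and 0.27.
- **Home at the stop:** at the end of the forward push, the lean stayed at 0.32 while the force along the push rose from 2 N to 6 N. The highest force I read after any move was about 7 N.
- **Bystanders:** in the last pictures the tape, jar and block look unmoved. I compared them by eye and did not measure them again.
- **Arm:** it stood well clear of everything when I handed in.

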